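# Sort kiln props by weight into the red and blue lanes

## Robot

A 6-joint arm with a two-finger parallel gripper is mounted at the origin on the work surface. World frame = base frame: x ahead of the robot, y to its left, z up, the work surface at z = 0. Lengths are in mm, angles in rad, forces in N, time in s.
With the tool pointing down it reaches from about 350 to 975 mm from the base axis. Payload 7.1 kg.
Tool frame: the origin (TCP) lies between the finger pads; the fingertips stand 19 mm ahead of it and the grasp point (between the pads) is the TCP; z points along the fingers, y is the line along which they close (so a half turn about z gives the same grasp; the last joint's range is limited). The gripper opens to 88 mm and grips with 3 to 60 N. Pads are 20 mm wide; open, the fingers measure 115 mm over their backs; the gripper's body (75 mm by 178 mm) begins 61 mm behind the grasp point.
Start: joints at [1.098, 0.423, 1.63, -0, 1.089, -0.019], TCP at [273.958, 561.74, 241.675] pointing down, gripper open.
Joint ranges: [-3, 3], [-0.9, 2.11], [0.09, 2.58], [-1.31, 4.45], [0.11, 2.69], [-2.54, 2.54]. Speed limits (rad/s): [2.39, 2.39, 3.01, 3.14, 3.14, 3.14].

## Interface

Orientations are given as a rotation vector (axis times angle).
In Python, from workcell import ctrl gives the robot as it stands.
- The arm moves only by the tool arm_command, never from a script. Its argument "series" is a list of rows, each an object with "linear": the shift along the tool's x, y, z in m, a list of three; "turn": the turn about the tool's z in rad. A call has 1 to 10 rows; each row shifts and turns the commanded pose from where the row before left it, along the tool's axes as they then stand; what a row does not reach is not made up. A row lasts 1/10 s, in which the tool goes at most 50 mm and 8.59 degrees, less where a joint would pass 70% of its speed; a pose out of reach is approached as far as the arm can. A call with a gripper value outside its range is refused whole. "jaw" is the opening, from -1 (shut) to 1 (fully open), set as the call begins (left out, the last holds). The fingers move at their own pace and stop on an object; the grip force is fixed at half the most. Time passes only in rows, so rows that do not move let the fingers close. It gives the time, the measured TCP pose, the force, the opening and the grip force at its end, in the units of the state.
- ctrl.get_obs(): the state, without advancing time (a new reading comes with each control period).
- ctrl.get_image(name): name is "scene" or "side" or "wrist"; returns a dict with "frame" (420x560x3 uint8, blue, green, red), "fx", "fy", "cx", "cy" (pixels), "rvec" (rotation vector, rad) and "tvec" (3), from world to camera coordinates, as OpenCV has them. Camera axes: x right, y down, z forward; pixel columns grow to the right and rows downward; lengths in mm; the calibration is good to about 2 mm. A picture is of the moment at which its call begins. There is no depth.
- ctrl.close_job(): hands the job in; it is judged then, once.
The state is a dict: "t": time; "qpos": joint angles; "qvel": joint speeds; "joint_torque": joint torques, N m; "ee_pos": TCP position; "orientation": TCP orientation; "ft_force": force on the tool from outside, world axes, zero at the start; "moment": the same for the moment, N m; "width": finger opening in mm; "grasp_force": force on a finger pad.
Only numpy, scipy, OpenCV 4.12 (cv2) and the standard library are available. Lean on these libraries where they do the work, as an engineer would, in place of code of your own. Each camera call takes 0.05 s, during which the arm holds its last target. There are 200 camera calls.

## Task

Two kiln props that look alike stand on the ware board; each is either solid (about half a kilo) or hollow (under 200 g), and both may be of the same kind. One prop after the other: lift it just clear of the board, a centimetre or two, hold it still for a second to feel its weight, then stand it in the lane where it belongs (solid in red, hollow in blue) and slide it gently along until it touches the backstop, or the prop already there, without shoving the backstop along. Set everything down softly, keep the props upright and leave the other things on the table alone.

Things in the scene. Friction and masses are not known exactly. Their poses are not given: they have to be found in the camera images.
- prop_a: a square fired-clay kiln prop, off-white, 48 x 48 mm and 100 mm tall, closed on all sides, standing upright on the ware board; origin at the centre of its underside, z up, x and y square to its side faces. Outwardly the two props are alike: each is either solid (0.46 to 0.56 kg) or hollow (0.14 to 0.18 kg); both may be of the same kind
- prop_b: a square fired-clay kiln prop, off-white, 48 x 48 mm and 100 mm tall, closed on all sides, standing upright on the ware board; origin at the centre of its underside, z up, x and y square to its side faces. Outwardly the two props are alike: each is either solid (0.46 to 0.56 kg) or hollow (0.14 to 0.18 kg); both may be of the same kind
- ware_board: the fixed dark wooden board that the props start on, 260 mm (x) by 160 mm (y), 18 mm thick; origin at the centre of its underside, its top 18 mm above the table
- red_lane: the red storage lane, for solid (heavy) props: a straight open-topped trough fixed to the table, 240 mm long (x) and 74 mm wide (y) outside, red side walls 8 mm thick and 32 mm high, 58 mm clear between them. Its plywood floor is 12 mm above the table and cushioned: it gives 1 mm per 3 N, 7 mm at most. Origin at the centre of its underside (table height); x runs along the lane from its open mouth (x = -120 mm, the end near the robot) to the closed end (x = +120 mm); z up
- blue_lane: the blue storage lane, for hollow (light) props: a straight open-topped trough fixed to the table, 240 mm long (x) and 74 mm wide (y) outside, blue side walls 8 mm thick and 32 mm high, 58 mm clear between them. Its plywood floor is 12 mm above the table and cushioned: it gives 1 mm per 3 N, 7 mm at most. Origin at the centre of its underside (table height); x runs along the lane from its open mouth (x = -120 mm, the end near the robot) to the closed end (x = +120 mm); z up
- red_stop (a point): middle of the lower edge (12 mm above the table) of the front face of the red lane's backstop, an upright red plate 52 mm wide, 64 mm tall and 10 mm thick that slides along the lane; its face looks to the mouth and starts 20 to 70 mm beyond the lane's centre; same axes as the lane. It is stiff: it stays where it is left and yields only to a push of about 8 N, so a prop slid up to it meets a clear rise of force
- blue_stop (a point): middle of the lower edge (12 mm above the table) of the front face of the blue lane's backstop, an upright blue plate 52 mm wide, 64 mm tall and 10 mm thick that slides along the lane; its face looks to the mouth and starts 20 to 70 mm beyond the lane's centre; same axes as the lane. It is stiff: it stays where it is left and yields only to a push of about 8 N, so a prop slid up to it meets a clear rise of force
- bowl1: bystander: a bisque bowl, 104 mm across and 50 mm tall, loose; origin under its centre; leave alone
- bowl2: bystander: a bisque bowl, 104 mm across and 50 mm tall, loose; origin under its centre; leave alone
- bowl3: bystander: a bisque bowl, 104 mm across and 50 mm tall, loose; origin under its centre; leave alone
- bowl4: bystander: a bisque bowl, 104 mm across and 50 mm tall, loose; origin under its centre; leave alone
- wood_rib: bystander: a wooden spatula-like pottery tool, 200 mm long, lying beside the ware board on its right; leave alone
- clay_block: bystander: a grey block of clay, 140 x 90 x 70 mm, 1.7 kg, left of the lanes; origin under its centre; leave alone

How it is judged:
By the outcome, as a careful person would: the job done as asked, in the order asked, and still so for the second after the job is handed in, with the robot touching nothing.
It also fails if it takes over 70 s, if anything falls off the work surface, if the arm or the gripper's body presses on something with over 40 N, if the wrist force passes 120 N, or if a joint passes its speed limit or range.

## Working session

There is one attempt and no reset: what is moved stays moved. The work goes in short steps, Python scripts to look and compute and a tool call to move; the robot and the scene stay as the last step left them, time stands still between calls to the robot, and variables do not carry over. Pictures are saved under pics/ and viewed, at most 10 in all, crops included, and the job is handed in when it is done.

Besides the shell and the picture viewer there is one more tool, called after ">>>" as a command line: name --argument value ..., lists and objects as JSON in quotes. arm_command: Moves the arm, as the interface text tells. Its arguments: {"type":"object","properties":{"series":{"type":"array"},"jaw":{"type":"number"}},"required":["series"]}

```bash
mkdir -p pics; ls; python3 - <<'E'
from workcell import ctrl
import cv2,numpy as np
o=ctrl.get_obs();print({k:np.round(v,3) for k,v in o.items()})
for n in("scene","side"):
    d=ctrl.get_image(n);cv2.imwrite(f"pics/{n}0.png",d["frame"]);np.save(f"pics/{n}0.npy",d,allow_pickle=True)
    print(n,d["fx"],d["cx"],d["cy"],d["rvec"],d["tvec"])
E
```

```text
pics
{'t': np.float64(0.0), 'qpos': array([ 1.098,  0.424,  1.631, -0.   ,  1.089, -0.019]), 'qvel': array([-0.   , -0.001, -0.   ,  0.001, -0.001,  0.001]), 'joint_torque': array([-3.0000e-03, -5.4463e+01, -2.7367e+01,  6.4000e-02,  2.3000e-02,
       -0.0000e+00]), 'ee_pos': array([273.758, 561.283, 240.907]), 'orientation': array([-7.070e-01, -3.061e+00,  2.000e-03]), 'ft_force': array([0.144, 0.127, 0.143]), 'moment': array([-0.001, -0.022, -0.009]), 'grasp_force': np.float64(0.0), 'width': np.float64(87.991)}
scene 472.43214311900414 281.7213527916349 211.8102364560984 [ 2.12813622  1.03707506 -0.42842764] [-393.32632838 -286.46929679 1675.42343761]
side 411.1112310792366 281.8782586722942 211.95597827150303 [ 2.28590233 -0.50181115  0.24549392] [-514.1729868   203.26570084  990.91556239]
```

View pics/scene0.png

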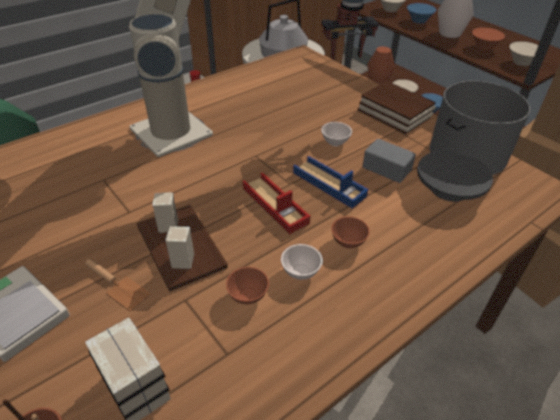

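View pics/side0.png

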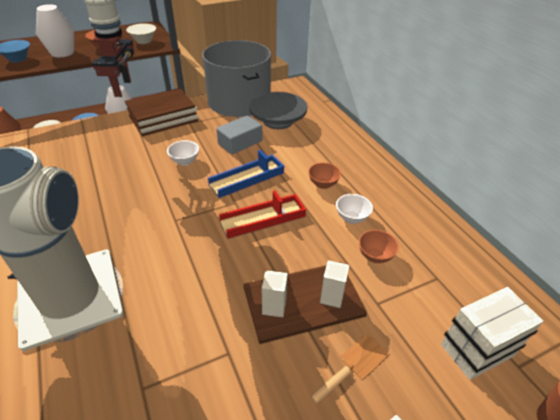

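The scene view shows the props near (165,213) and (180,248) on the board, with the red lane near (276,203) and the blue lane near (330,180). In the side view the props are near (274,293) and (335,284), red near (263,214) and blue near (246,175).

```bash
cat > h.py <<'E'
import cv2,numpy as np
from workcell import ctrl
def load(f): return np.load(f,allow_pickle=True).item()
def snap(n,tag):
    d=ctrl.get_image(n);cv2.imwrite(f"pics/{tag}.png",d["frame"]);np.save(f"pics/{tag}.npy",d,allow_pickle=True);return d
def ray(d,uv,z):
    R=cv2.Rodrigues(np.array(d["rvec"],float))[0];t=np.array(d["tvec"],float)
    uv=np.atleast_2d(np.array(uv,float))
    v=np.c_[(uv[:,0]-d["cx"])/d["fx"],(uv[:,1]-d["cy"])/d["fy"],np.ones(len(uv))]@R
    c=-R.T@t
    return (c+v*((z-c[2])/v[:,2])[:,None])[:,:2]
def proj(d,P):
    K=np.array([[d["fx"],0,d["cx"]],[0,d["fy"],d["cy"]],[0,0,1]])
    return cv2.projectPoints(np.array(P,float).reshape(-1,1,3),np.array(d["rvec"],float),np.array(d["tvec"],float),K,None)[0].reshape(-1,2)
def blobs(m,amin):
    n,l,s,c=cv2.connectedComponentsWithStats(m.astype(np.uint8))
    return [(s[i],c[i],l==i) for i in range(1,n) if s[i][4]>=amin]
def masks(d):
    h=cv2.cvtColor(d["frame"],cv2.COLOR_BGR2HSV).astype(int);H,S,V=h[...,0],h[...,1],h[...,2]
    return dict(red=((H<6)|(H>172))&(S>170)&(V>60),blue=(H>105)&(H<125)&(S>130)&(V>50),white=(S<70)&(V>120))
E
python3 - <<'E'
from h import *
for n in("scene","side"):
    d=load(f"pics/{n}0.npy");m=masks(d)
    for k in m:
        for s,c,b in blobs(m[k],60):
            if 80<c[0]<420 and 120<c[1]<330:
                q=np.argwhere(b)[:,::-1]
                print(n,k,s,c.round(),"c@z16",ray(d,c,16)[0].round(),"c@z68",ray(d,c,68)[0].round())
                if k!='white':
                    w=ray(d,q,32);r=cv2.minAreaRect(w.astype(np.float32));print("   rect",r)
E
```

```text
scene red [244 174  66  59 650] [280. 205.] c@z16 [553.  55.] c@z68 [597.  20.]
   rect ((544.9472045898438, 52.43955612182617), (102.05948638916016, 253.11209106445312), 87.16547393798828)
scene blue [295 165  72  41 464] [336. 185.] c@z16 [589. 247.] c@z68 [631. 200.]
   rect ((570.8265991210938, 250.2052001953125), (239.8126678466797, 124.30207061767578), 7.519193649291992)
scene white [ 130  112   83   43 1149] [171. 135.] c@z16 [ 43. -20.] c@z68 [115. -51.]
scene white [321 122  31  18 433] [336. 130.] c@z16 [369. 454.] c@z68 [423. 396.]
scene white [152 193  22  14 248] [163. 199.] c@z16 [ 325. -202.] c@z68 [ 382. -223.]
scene white [166 226  24  17 341] [178. 234.] c@z16 [ 475. -238.] c@z68 [ 524. -257.]
scene white [ 281  244   42   33 1056] [301. 260.] c@z16 [753. -30.] c@z68 [786. -61.]
side red [ 220  191   86   47 1226] [265. 215.] c@z16 [539.  53.] c@z68 [518.   3.]
   rect ((530.014404296875, 57.89016342163086), (133.5899658203125, 242.74839782714844), 88.03768157958984)
side blue [209 151  74  46 853] [250. 174.] c@z16 [571. 248.] c@z68 [547. 185.]
   rect ((551.9987182617188, 249.34133911132812), (244.29881286621094, 138.3865966796875), 7.996139049530029)
side white [141 115  57  17 188] [169. 123.] c@z16 [409. 653.] c@z68 [396. 565.]
side white [217 116  44  23 536] [238. 126.] c@z16 [639. 530.] c@z68 [611. 450.]
side white [167 140  32  25 590] [183. 151.] c@z16 [408. 454.] c@z68 [395. 379.]
side white [336 194  37  29 833] [354. 208.] c@z16 [792. -26.] c@z68 [754. -71.]
side white [320 261  29  46 952] [334. 283.] c@z16 [ 597. -240.] c@z68 [ 572. -272.]
side white [ 262  271   26   46 1005] [274. 293.] c@z16 [ 449. -205.] c@z68 [ 433. -239.]
```

>>> arm_command --series '[{"linear": [-0.02,-0.018,0],"turn": 0},{"linear": [-0.035,-0.031,0],"turn": 0},{"linear": [-0.035,-0.031,0],"turn": 0},{"linear": [-0.035,-0.031,0],"turn": 0},{"linear": [-0.035,-0.031,0],"turn": 0},{"linear": [-0.035,-0.031,0],"turn": 0},{"linear": [-0.035,-0.031,0],"turn": 0},{"linear": [-0.035,-0.031,0],"turn": 0},{"linear": [-0.035,-0.031,-0.02],"turn": 0},{"linear": [-0.02,-0.018,-0.02],"turn": 0}]'

```text
t: 1.1
ee_pos: [436.8, 164.1, 281.2]
orientation: [-0.709, -3.059, 0.002]
ft_force: [0.9, 1.1, -0.0]
width: 87.8
grasp_force: 0.0
```

>>> arm_command --series '[{"linear": [0,0,-0.02],"turn": 0.14},{"linear": [0,0,-0.02],"turn": 0.14},{"linear": [0,0,-0.02],"turn": 0.14},{"linear": [0,0,0],"turn": 0.14},{"linear": [0,0,0],"turn": 0.14},{"linear": [0,0,0],"turn": 0.14},{"linear": [0,0,0],"turn": 0.14},{"linear": [0,0,0],"turn": 0.14},{"linear": [0,0,0],"turn": 0.14},{"linear": [0,0,0],"turn": 0.14}]'

```text
t: 2.1
ee_pos: [436.5, 166.8, 341.0]
orientation: [-2.518, -1.879, 0.001]
ft_force: [-0.4, 0.3, 0.2]
width: 88.2
grasp_force: 0.0
```

>>> arm_command --series '[{"linear": [0,0,0],"turn": 0.14},{"linear": [0,0,0],"turn": 0.14},{"linear": [0,0,0],"turn": 0.14},{"linear": [0,0,0],"turn": 0.14},{"linear": [0,0,0],"turn": 0.14},{"linear": [0,0,0],"turn": 0.14},{"linear": [0,0,0],"turn": 0.14},{"linear": [0,0,0],"turn": 0.14},{"linear": [0,0,0],"turn": 0.14},{"linear": [0,0,0],"turn": 0}]'

```text
t: 3.1
ee_pos: [436.5, 166.8, 341.0]
orientation: [3.141, 0.042, -0.001]
ft_force: [-0.1, 0.7, -0.6]
width: 87.9
grasp_force: 0.0
```

```bash
python3 - <<'E'
from h import *
d=snap("wrist","w1");R=cv2.Rodrigues(np.array(d["rvec"]))[0];print(-R.T@d["tvec"],R.round(2),d["fx"])
o=ctrl.get_obs();print(o["t"],o["ee_pos"],o["orientation"],o["qpos"].round(2))
E
```

```text
[518.21713566 169.75585736 484.11703   ] [[ 0.03 -1.   -0.  ]
 [-0.95 -0.03  0.3 ]
 [-0.3  -0.01 -0.95]] 350.8923490714646
3.15 [436.56506309 166.86061046 341.07679292] [ 3.14104076e+00  4.83558458e-02 -9.02033504e-04] [0.34 0.07 1.86 0.   1.21 1.88]
```

View pics/w1.png

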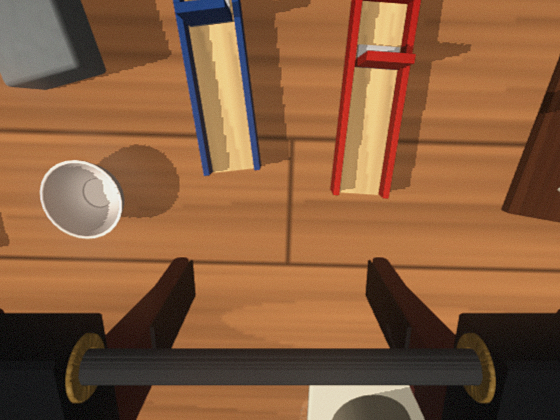

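The wrist view shows the blue lane mouth at about (207,174)–(258,168) with its stop foot near (205,22). The red mouth is at about (335,193)–(387,197) with its stop foot near (385,68).

```bash
cat > lane.py <<'E'
from h import *
d=load("pics/w1.npy");h=cv2.cvtColor(d["frame"],cv2.COLOR_BGR2HSV).astype(int);H,S,V=h[...,0],h[...,1],h[...,2]
M=dict(red=((H<5)|(H>173))&(S>190)&(V>70),blue=(H>100)&(H<125)&(S>110))
for k,right,(r0,r1),(c0,c1) in(("red",True,(80,185),(320,425)),("blue",False,(35,160),(165,275))):
    m=M[k].copy();m[:,:c0]=0;m[:,c1:]=0
    E=[[],[]]
    for r in range(r0,r1):
        x=np.flatnonzero(m[r]);g=np.split(x,np.flatnonzero(np.diff(x)>3)+1);g=[a for a in g if len(a)>=3]
        if len(g)!=2: continue
        for i in(0,1): E[i].append((g[i][-1]+1 if right else g[i][0],r+.5))
    L=[]
    for e in E:
        w=ray(d,np.array(e)-[0.5,0.5],32);p=np.polyfit(w[:,0],w[:,1],1);L.append(p);print(k,len(e),"yaw deg",np.degrees(np.arctan(p[0])).round(2),"rms",np.std(w[:,1]-np.polyval(p,w[:,0])).round(2))
    a=np.mean([l[0] for l in L]);th=np.arctan(a);u=np.array([np.cos(th),np.sin(th)]);n=np.array([-u[1],u[0]])
    off=[np.polyval(l,500)*u[0]-500*u[1] for l in L];print(" sep (66)",np.diff(off).round(1))
    cy=np.mean(off)+(4 if right else -4)
    q=np.argwhere(m&(np.arange(420)[:,None]>100))[:,::-1];w=ray(d,q,32)@u;mouth=np.sort(w)[:8].mean()
    # stop foot: lowest coloured row in centre columns
    foot=[]
    cc=[proj(d,[*(u*(mouth+150)+n*(cy+t)),12])[0][0] for t in np.linspace(-12,12,7)]
    for c in cc:
        y=np.flatnonzero(m[:120,int(c)]);foot.append(ray(d,[c,y.max()+.5],12)[0]@u if len(y) else np.nan)
    ctr=u*(mouth+120)+n*cy
    print(k,"yaw",th.round(4),"mouth",(u*mouth+n*cy).round(1),"centre",ctr.round(1),"stop from centre",(np.array(foot)-mouth-120).round(1),"u",u.round(3))
    print("  stop pos",(u*np.nanmedian(foot)+n*cy).round(1))
E
python3 lane.py
```

```text
red 105 yaw deg -2.37 rms 0.37
red 105 yaw deg -2.49 rms 0.41
 sep (66) [-66.2]
red yaw -0.0424 mouth [412.4  61.3] centre [532.2  56.3] stop from centre [39.5 39.3 40.1 39.8 39.6 39.3 39. ] u [ 0.999 -0.042]
  stop pos [571.7  54.6]
blue 125 yaw deg 7.81 rms 0.35
blue 125 yaw deg 7.86 rms 0.36
 sep (66) [-66.1]
blue yaw 0.1367 mouth [439.9 230.1] centre [558.8 246.4] stop from centre [57.7 57.1 57.5 56.9 57.3 57.7 57.1] u [0.991 0.136]
  stop pos [615.6 254.3]
```

>>> arm_command --series '[{"linear": [0,0.02,0],"turn": 0},{"linear": [0,0.04,0],"turn": 0},{"linear": [0,0.04,0],"turn": 0},{"linear": [0,0.045,0],"turn": 0},{"linear": [0,0.045,0],"turn": 0},{"linear": [0,0.045,0],"turn": 0},{"linear": [0,0.045,0],"turn": 0},{"linear": [0,0.04,0],"turn": 0},{"linear": [0,0.04,0],"turn": 0},{"linear": [0,0.02,0],"turn": 0}]'

```text
t: 4.15
ee_pos: [447.1, -215.7, 341.2]
orientation: [3.141, 0.047, -0.0]
ft_force: [1.2, -0.0, 0.1]
width: 87.8
grasp_force: 0.0
```

>>> arm_command --series '[{"linear": [0.01,0.01,0],"turn": 0},{"linear": [0,0,0],"turn": 0},{"linear": [0,0,0],"turn": 0}]'

```text
t: 4.45
ee_pos: [457.8, -221.8, 341.0]
orientation: [-3.141, -0.046, 0.001]
ft_force: [0.1, -0.2, -0.6]
width: 88.1
grasp_force: 0.0
```

```bash
python3 - <<'E'
from h import *
d=snap("wrist","w2");o=ctrl.get_obs();print(o["t"],o["ee_pos"],o["orientation"])
E
```

```text
4.5 [ 457.68689725 -221.52987925  341.12122577] [-3.14069325e+00 -4.69098564e-02  8.77769047e-04]
```

View pics/w2.png

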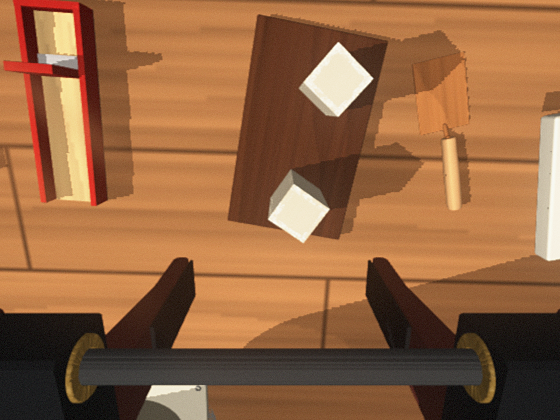

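The wrist view shows the props' tops near (337,80) (far) and (299,211) (near). Both are turned roughly 30–45° from the tool axes, with the wood rib to the right at (450,130).

```bash
python3 - <<'E'
from h import *
d=load("pics/w2.npy");f=d["frame"];h=cv2.cvtColor(f,cv2.COLOR_BGR2HSV)
for c in((337,75),(325,105),(299,211),(285,190)): print(c,h[c[1],c[0]])
m=(h[...,1]<60)&(h[...,2]>200)
m=cv2.morphologyEx(m.astype(np.uint8),cv2.MORPH_OPEN,np.ones((5,5)))
for s,c,b in blobs(m,500):
    if not(230<c[0]<400 and c[1]<260): continue
    q=cv2.findContours(b.astype(np.uint8),0,1)[0][0][:,0]
    w=ray(d,q,118).astype(np.float32);print(c,cv2.minAreaRect(w))
E
```

```text
(337, 75) [ 22  37 242]
(325, 105) [ 19  59 189]
(299, 211) [ 22  41 242]
(285, 190) [ 18  64 159]
[337.71834723  79.35178165] ((568.4658813476562, -273.54241943359375), (48.183189392089844, 48.430755615234375), 49.37123107910156)
[297.98699892 213.12784399] ((431.81805419921875, -240.9136962890625), (48.29875564575195, 48.103214263916016), 56.49564743041992)
```

>>> arm_command --series '[{"linear": [0.0182,0.0092,0.0235],"turn": 0},{"linear": [0.0182,0.0092,0.0235],"turn": 0},{"linear": [0.0182,0.0092,0.0235],"turn": 0},{"linear": [0.0182,0.0092,0.0235],"turn": 0},{"linear": [0.0182,0.0092,0.0235],"turn": 0},{"linear": [0.0182,0.0092,0.0235],"turn": 0.039},{"linear": [0,0,0],"turn": 0.14},{"linear": [0,0,0],"turn": 0.14},{"linear": [0,0,0],"turn": 0.14},{"linear": [0,0,0],"turn": 0.14}]'

```text
t: 5.5
ee_pos: [568.5, -273.2, 200.3]
orientation: [-3.013, 0.89, 0.001]
ft_force: [0.8, 0.2, -0.6]
width: 88.1
grasp_force: 0.0
```

>>> arm_command --series '[{"linear": [0,0,0],"turn": 0.14},{"linear": [0,0,0.02],"turn": 0},{"linear": [0,0,0.02],"turn": 0},{"linear": [0,0,0],"turn": 0},{"linear": [0,0,0],"turn": 0}]'

```text
t: 6.0
ee_pos: [568.4, -273.8, 160.5]
orientation: [-2.946, 1.091, 0.001]
ft_force: [-0.0, 0.5, 1.0]
width: 88.1
grasp_force: 0.0
```

```bash
cat >> h.py <<'E'
def go(x,y,psi_deg,z=None):
    "print move in tool axes (mm) to world x,y,z and turn to psi"
    o=ctrl.get_obs();R=cv2.Rodrigues(np.array(o["orientation"]))[0];p=np.degrees(np.arctan2(R[1,0],R[0,0]))
    e=o["ee_pos"];t=np.array([x,y,e[2] if z is None else z])-e
    print("t",round(float(o["t"]),2),"at",e.round(1),"psi",p.round(2),"F",o["ft_force"].round(2),"-> lin",(R.T@t).round(1),"turn",np.radians(p-psi_deg).round(4))
E
python3 - <<'E'
from h import *
go(568.5,-273.5,-40.6,78)
E
```

```text
t 6.0 at [ 568.4 -273.8  160.5] psi -40.66 F [-0.    0.5   1.01] -> lin [-0.1 -0.2 82.5] turn -0.001
```

Well aligned. Descend and close; the tips straddle the prop.

>>> arm_command --series '[{"linear": [0,0,0.02],"turn": 0},{"linear": [0,0,0.025],"turn": 0},{"linear": [0,0,0.02],"turn": 0},{"linear": [0,0,0.0125],"turn": 0},{"linear": [0,0,0.005],"turn": 0},{"linear": [0,0,0],"turn": 0},{"linear": [0,0,0],"turn": 0}]'

```text
t: 6.7
ee_pos: [569.0, -275.1, 78.9]
orientation: [2.945, -1.093, 0.003]
ft_force: [-0.1, 0.3, -0.8]
width: 87.6
grasp_force: 0.0
```

>>> arm_command --series '[{"linear": [0,0,0],"turn": 0},{"linear": [0,0,0],"turn": 0},{"linear": [0,0,0],"turn": 0},{"linear": [0,0,0],"turn": 0},{"linear": [0,0,0],"turn": 0},{"linear": [0,0,0],"turn": 0},{"linear": [0,0,0],"turn": 0},{"linear": [0,0,0],"turn": 0}]' --jaw -1

```text
t: 7.5
ee_pos: [568.4, -274.7, 77.9]
orientation: [-2.945, 1.094, -0.0]
ft_force: [0.7, 1.2, 0.6]
width: 48.1
grasp_force: 30.0
```

Gripped. Lift 15 mm gently and hold for over a second.

>>> arm_command --series '[{"linear": [0,0,-0.002],"turn": 0},{"linear": [0,0,-0.003],"turn": 0},{"linear": [0,0,-0.004],"turn": 0},{"linear": [0,0,-0.004],"turn": 0},{"linear": [0,0,-0.002],"turn": 0},{"linear": [0,0,0],"turn": 0},{"linear": [0,0,0],"turn": 0}]'

```text
t: 8.2
ee_pos: [568.3, -274.8, 92.9]
orientation: [2.945, -1.094, 0.0]
ft_force: [-0.1, 0.9, -5.2]
width: 47.5
grasp_force: 30.0
```

>>> arm_command --series '[{"linear": [0,0,0],"turn": 0},{"linear": [0,0,0],"turn": 0},{"linear": [0,0,0],"turn": 0},{"linear": [0,0,0],"turn": 0},{"linear": [0,0,0],"turn": 0},{"linear": [0,0,0],"turn": 0}]'

```text
t: 8.8
ee_pos: [568.3, -274.8, 92.8]
orientation: [2.945, -1.094, -0.0]
ft_force: [0.1, 0.1, -5.7]
width: 47.5
grasp_force: 30.0
```

>>> arm_command --series '[{"linear": [0,0,0],"turn": 0},{"linear": [0,0,0],"turn": 0},{"linear": [0,0,0],"turn": 0},{"linear": [0,0,0],"turn": 0},{"linear": [0,0,0],"turn": 0},{"linear": [0,0,0],"turn": 0}]'

```text
t: 9.4
ee_pos: [568.3, -274.8, 92.8]
orientation: [2.945, -1.094, -0.0]
ft_force: [0.2, 0.3, -5.2]
width: 47.9
grasp_force: 30.0
```

```bash
python3 - <<'E'
from h import *
go(517.2,56.9,-2.43,130)
go(558.8,246.4,7.83,130)
E
```

```text
t 9.4 at [ 568.3 -274.8   92.8] psi -40.75 F [ 0.25  0.34 -5.15] -> lin [-255.2 -218.   -37.2] turn -0.6688
t 9.4 at [ 568.3 -274.8   92.8] psi -40.75 F [ 0.25  0.34 -5.15] -> lin [-347.4 -388.7  -37.2] turn -0.8479
```

Solid (about 0.54 kg), so it goes to red.

>>> arm_command --series '[{"linear": [0,0,-0.017],"turn": 0},{"linear": [0,0,-0.02],"turn": 0},{"linear": [-0.0152,-0.013,0],"turn": 0},{"linear": [-0.03,-0.0256,0],"turn": 0},{"linear": [-0.035,-0.03,0],"turn": 0},{"linear": [-0.035,-0.03,0],"turn": 0},{"linear": [-0.035,-0.03,0],"turn": 0},{"linear": [-0.035,-0.03,0],"turn": 0},{"linear": [-0.035,-0.03,0],"turn": 0},{"linear": [-0.025,-0.021,0],"turn": 0}]'

```text
t: 10.4
ee_pos: [518.1, 47.1, 130.5]
orientation: [-2.945, 1.092, 0.0]
ft_force: [1.0, 0.8, -4.7]
width: 48.0
grasp_force: 30.0
```

>>> arm_command --series '[{"linear": [-0.01,-0.0084,0],"turn": -0.05},{"linear": [0,0,0],"turn": -0.119},{"linear": [0,0,0],"turn": -0.12},{"linear": [0,0,0],"turn": -0.12},{"linear": [0,0,0],"turn": -0.12},{"linear": [0,0,0],"turn": -0.09},{"linear": [0,0,0],"turn": -0.05},{"linear": [0,0,0],"turn": 0},{"linear": [0,0,0],"turn": 0}]'

```text
t: 11.3
ee_pos: [517.2, 56.8, 130.1]
orientation: [-3.141, 0.068, -0.001]
ft_force: [-0.5, -0.3, -5.6]
width: 47.6
grasp_force: 30.0
```

```bash
python3 - <<'E'
from h import *
go(517.2,56.9,-2.43,72)
E
```

```text
t 11.3 at [517.2  56.8 130.1] psi -2.48 F [-0.49 -0.34 -5.58] -> lin [-0.1 -0.  58.1] turn -0.0009
```

>>> arm_command --series '[{"linear": [0,0,0.008],"turn": 0},{"linear": [0,0,0.012],"turn": 0},{"linear": [0,0,0.012],"turn": 0},{"linear": [0,0,0.01],"turn": 0},{"linear": [0,0,0.006],"turn": 0},{"linear": [0,0,0.004],"turn": 0},{"linear": [0,0,0.002],"turn": 0},{"linear": [0,0,0.001],"turn": 0},{"linear": [0,0,0.001],"turn": 0},{"linear": [0,0,0],"turn": 0}]'

```text
t: 12.3
ee_pos: [517.5, 56.9, 74.1]
orientation: [-3.141, 0.066, -0.001]
ft_force: [0.1, 0.4, -4.4]
width: 47.6
grasp_force: 30.0
```

>>> arm_command --series '[{"linear": [0,0,0.001],"turn": 0},{"linear": [0,0,0.001],"turn": 0},{"linear": [0,0,0.001],"turn": 0},{"linear": [0,0,0],"turn": 0},{"linear": [0,0,0],"turn": 0}]'

```text
t: 12.8
ee_pos: [517.4, 56.9, 71.0]
orientation: [-3.141, 0.066, -0.0]
ft_force: [0.3, -0.4, -4.0]
width: 47.7
grasp_force: 30.0
```

>>> arm_command --series '[{"linear": [0,0,0.0006],"turn": 0},{"linear": [0,0,0.0006],"turn": 0},{"linear": [0,0,0],"turn": 0},{"linear": [0,0,0],"turn": 0},{"linear": [0,0,0],"turn": 0}]'

```text
t: 13.3
ee_pos: [517.4, 56.9, 69.8]
orientation: [-3.141, 0.066, -0.001]
ft_force: [-0.1, 0.3, 1.0]
width: 47.9
grasp_force: 30.0
```

>>> arm_command --series '[{"linear": [0.002,0,0],"turn": 0},{"linear": [0.003,0,0],"turn": 0},{"linear": [0.003,0,0],"turn": 0},{"linear": [0.003,0,0],"turn": 0},{"linear": [0.003,0,0],"turn": 0},{"linear": [0.003,0,0],"turn": 0},{"linear": [0.003,0,0],"turn": 0},{"linear": [0.002,0,0],"turn": 0},{"linear": [0.001,0,0],"turn": 0},{"linear": [0.001,0,0],"turn": 0}]'

```text
t: 14.3
ee_pos: [541.2, 55.9, 69.6]
orientation: [3.141, -0.066, -0.0]
ft_force: [-3.2, 0.3, 1.9]
width: 47.6
grasp_force: 30.0
```

>>> arm_command --series '[{"linear": [0.001,0,0],"turn": 0},{"linear": [0.001,0,0],"turn": 0},{"linear": [0.001,0,0],"turn": 0}]'

```text
t: 14.6
ee_pos: [544.3, 55.8, 69.7]
orientation: [3.141, -0.066, 0.0]
ft_force: [-3.4, -0.1, 1.3]
width: 48.1
grasp_force: 30.0
```

>>> arm_command --series '[{"linear": [0.0005,0,0],"turn": 0},{"linear": [0.0005,0,0],"turn": 0},{"linear": [0.0005,0,0],"turn": 0}]'

```text
t: 14.9
ee_pos: [545.7, 55.7, 69.6]
orientation: [3.141, -0.066, -0.0]
ft_force: [-3.5, 0.2, 0.6]
width: 47.6
grasp_force: 30.0
```

>>> arm_command --series '[{"linear": [0.0005,0,0],"turn": 0}]'

```text
t: 15.0
ee_pos: [546.2, 55.7, 69.6]
orientation: [3.141, -0.066, -0.0]
ft_force: [-4.6, 0.3, 1.6]
width: 48.0
grasp_force: 30.0
```

>>> arm_command --series '[{"linear": [0.0005,0,0],"turn": 0}]'

```text
t: 15.1
ee_pos: [546.2, 55.7, 69.6]
orientation: [3.141, -0.066, -0.002]
ft_force: [-6.7, 1.0, 4.9]
width: 47.7
grasp_force: 30.0
```

>>> arm_command --series '[{"linear": [0,0,0],"turn": 0},{"linear": [0,0,0],"turn": 0}]'

```text
t: 15.3
ee_pos: [546.2, 55.7, 69.6]
orientation: [3.141, -0.066, -0.002]
ft_force: [-5.2, -0.9, 1.3]
width: 47.5
grasp_force: 30.0
```

Contact with the stop is clear. Release and rise.

>>> arm_command --series '[{"linear": [0,0,0],"turn": 0},{"linear": [0,0,0],"turn": 0},{"linear": [0,0,0],"turn": 0},{"linear": [0,0,0],"turn": 0},{"linear": [0,0,0],"turn": 0},{"linear": [0,0,0],"turn": 0}]' --jaw 1

```text
t: 15.9
ee_pos: [546.8, 55.7, 69.6]
orientation: [3.141, -0.066, 0.0]
ft_force: [0.4, 0.1, -0.2]
width: 87.1
grasp_force: 0.0
```

>>> arm_command --series '[{"linear": [0,0,-0.01],"turn": 0},{"linear": [0,0,-0.03],"turn": 0},{"linear": [0,0,-0.04],"turn": 0},{"linear": [0,0,-0.04],"turn": 0},{"linear": [0,0,-0.03],"turn": 0},{"linear": [0,0,-0.01],"turn": 0},{"linear": [0,0,0],"turn": 0},{"linear": [0,0,0],"turn": 0}]'

```text
t: 16.7
ee_pos: [545.9, 55.6, 228.6]
orientation: [3.141, -0.066, -0.002]
ft_force: [-0.5, -0.2, -0.2]
width: 88.0
grasp_force: 0.0
```

```bash
python3 - <<'E'
from h import *
d=snap("wrist","w3");snap("side","s3")
go(431.8,-240.9,-33.5,200)
E
```

```text
t 16.8 at [545.6  55.6 227.8] psi -2.42 F [-0.58 -0.03 -0.72] -> lin [-101.1  301.    28.3] turn 0.5424
```

View pics/w3.png

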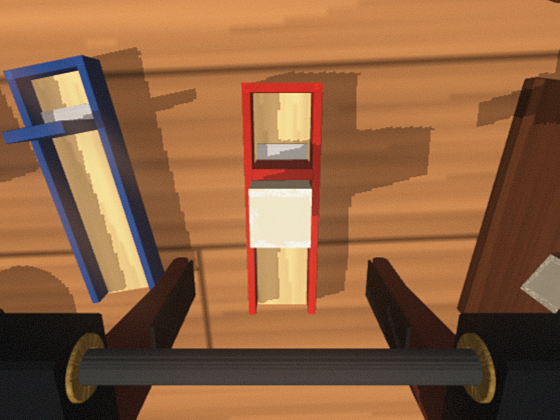

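Prop 1's top is at (280,215), upright and square in the red lane, directly against the stop at (280,173). Next is the near prop.

>>> arm_command --series '[{"linear": [-0.005,0.015,0],"turn": 0},{"linear": [-0.012,0.036,0.003],"turn": 0},{"linear": [-0.014,0.04,0.005],"turn": 0},{"linear": [-0.014,0.042,0.005],"turn": 0},{"linear": [-0.014,0.042,0.005],"turn": 0},{"linear": [-0.014,0.042,0.005],"turn": 0},{"linear": [-0.013,0.038,0.005],"turn": 0},{"linear": [-0.01,0.03,0],"turn": 0},{"linear": [-0.005,0.016,0],"turn": 0.06},{"linear": [0,0,0],"turn": 0.12}]'

```text
t: 17.8
ee_pos: [431.1, -243.1, 200.7]
orientation: [-3.121, 0.358, 0.003]
ft_force: [0.2, 0.5, -0.3]
width: 87.9
grasp_force: 0.0
```

>>> arm_command --series '[{"linear": [0,0,0],"turn": 0.12},{"linear": [0,0,0],"turn": 0.12},{"linear": [0,0,0],"turn": 0.08},{"linear": [0,0,0],"turn": 0.042},{"linear": [0,0,0.02],"turn": 0},{"linear": [0,0,0.02],"turn": 0},{"linear": [0,0,0],"turn": 0},{"linear": [0,0,0],"turn": 0}]'

```text
t: 18.6
ee_pos: [432.2, -240.9, 161.1]
orientation: [-3.008, 0.905, 0.003]
ft_force: [0.7, -0.4, 0.4]
width: 87.6
grasp_force: 0.0
```

```bash
python3 - <<'E'
from h import *
go(431.8,-240.9,-33.5,78)
E
```

```text
t 18.6 at [ 432.2 -240.9  161.1] psi -33.49 F [ 0.67 -0.44  0.42] -> lin [-0.2  0.2 83.1] turn 0.0001
```

>>> arm_command --series '[{"linear": [0,0,0.02],"turn": 0},{"linear": [0,0,0.025],"turn": 0},{"linear": [0,0,0.02],"turn": 0},{"linear": [0,0,0.0125],"turn": 0},{"linear": [0,0,0.005],"turn": 0},{"linear": [0,0,0],"turn": 0},{"linear": [0,0,0],"turn": 0}]'

```text
t: 19.3
ee_pos: [433.7, -241.1, 79.9]
orientation: [3.008, -0.905, 0.002]
ft_force: [0.0, -0.2, -0.3]
width: 87.8
grasp_force: 0.0
```

>>> arm_command --series '[{"linear": [0,0,0],"turn": 0},{"linear": [0,0,0],"turn": 0},{"linear": [0,0,0],"turn": 0},{"linear": [0,0,0],"turn": 0},{"linear": [0,0,0],"turn": 0},{"linear": [0,0,0],"turn": 0},{"linear": [0,0,0],"turn": 0},{"linear": [0,0,0],"turn": 0}]' --jaw -1

```text
t: 20.1
ee_pos: [433.1, -240.8, 79.2]
orientation: [3.008, -0.905, -0.0]
ft_force: [-0.4, -0.4, 2.0]
width: 48.1
grasp_force: 30.0
```

>>> arm_command --series '[{"linear": [0,0,-0.002],"turn": 0},{"linear": [0,0,-0.003],"turn": 0},{"linear": [0,0,-0.004],"turn": 0},{"linear": [0,0,-0.004],"turn": 0},{"linear": [0,0,-0.002],"turn": 0},{"linear": [0,0,0],"turn": 0},{"linear": [0,0,0],"turn": 0}]'

```text
t: 20.8
ee_pos: [433.2, -240.8, 94.2]
orientation: [3.008, -0.905, 0.0]
ft_force: [-0.3, 0.1, -1.2]
width: 48.3
grasp_force: 30.0
```

>>> arm_command --series '[{"linear": [0,0,0],"turn": 0},{"linear": [0,0,0],"turn": 0},{"linear": [0,0,0],"turn": 0},{"linear": [0,0,0],"turn": 0},{"linear": [0,0,0],"turn": 0},{"linear": [0,0,0],"turn": 0}]'

```text
t: 21.4
ee_pos: [433.1, -240.8, 94.1]
orientation: [-3.009, 0.905, 0.0]
ft_force: [0.6, 0.0, -1.0]
width: 47.7
grasp_force: 30.0
```

>>> arm_command --series '[{"linear": [0,0,0],"turn": 0},{"linear": [0,0,0],"turn": 0},{"linear": [0,0,0],"turn": 0},{"linear": [0,0,0],"turn": 0},{"linear": [0,0,0],"turn": 0},{"linear": [0,0,0],"turn": 0}]'

```text
t: 22.0
ee_pos: [433.1, -240.8, 94.1]
orientation: [-3.008, 0.905, -0.0]
ft_force: [0.1, -0.1, -2.4]
width: 47.8
grasp_force: 30.0
```

```bash
python3 - <<'E'
from h import *
go(470.3,58.9,-2.43,150)
go(561.8,246.8,7.83,150)
E
```

```text
t 22.0 at [ 433.1 -240.8   94.1] psi -33.48 F [ 0.06 -0.1  -2.35] -> lin [-134.3 -270.5  -55.9] turn -0.5418
t 22.0 at [ 433.1 -240.8   94.1] psi -33.48 F [ 0.06 -0.1  -2.35] -> lin [-161.6 -477.7  -55.9] turn -0.7209
```

Hollow (about 0.15 kg), so it goes to blue. I'll travel high enough to clear the prop in the red lane.

>>> arm_command --series '[{"linear": [0,0,-0.015],"turn": 0},{"linear": [0,0,-0.025],"turn": 0},{"linear": [0,0,-0.03],"turn": 0},{"linear": [0,0,-0.025],"turn": 0},{"linear": [-0.0056,-0.0167,-0.011],"turn": 0},{"linear": [-0.01,-0.03,0],"turn": 0},{"linear": [-0.013,-0.039,0],"turn": 0},{"linear": [-0.013,-0.039,0],"turn": 0},{"linear": [-0.013,-0.039,0],"turn": 0},{"linear": [-0.013,-0.039,0],"turn": 0}]'

```text
t: 23.0
ee_pos: [488.6, -32.8, 200.3]
orientation: [-3.008, 0.905, -0.0]
ft_force: [0.7, 0.3, -0.7]
width: 48.1
grasp_force: 30.0
```

>>> arm_command --series '[{"linear": [-0.013,-0.039,0],"turn": 0},{"linear": [-0.013,-0.039,0],"turn": 0},{"linear": [-0.013,-0.039,0],"turn": 0},{"linear": [-0.013,-0.039,0],"turn": 0},{"linear": [-0.013,-0.039,0],"turn": 0},{"linear": [-0.013,-0.036,0],"turn": 0},{"linear": [-0.01,-0.03,0],"turn": 0},{"linear": [-0.006,-0.015,0],"turn": 0},{"linear": [0,0,0],"turn": -0.061},{"linear": [0,0,0],"turn": -0.12}]'

```text
t: 24.0
ee_pos: [562.7, 246.0, 199.7]
orientation: [-3.078, 0.617, 0.004]
ft_force: [-1.1, -0.3, -2.0]
width: 48.0
grasp_force: 30.0
```

>>> arm_command --series '[{"linear": [0,0,0],"turn": -0.12},{"linear": [0,0,0],"turn": -0.12},{"linear": [0,0,0],"turn": -0.12},{"linear": [0,0,0.01],"turn": -0.12},{"linear": [0,0,0.02],"turn": -0.06},{"linear": [0,0,0.02],"turn": 0},{"linear": [0,0,0.01],"turn": 0},{"linear": [0,0,0],"turn": 0},{"linear": [0,0,0],"turn": 0}]'

```text
t: 24.9
ee_pos: [563.2, 246.0, 140.5]
orientation: [-3.131, -0.219, 0.001]
ft_force: [-0.3, -0.3, -0.4]
width: 47.7
grasp_force: 30.0
```

```bash
python3 - <<'E'
from h import *
go(561.8,246.8,7.83,74)
E
```

```text
t 24.9 at [563.2 246.  140.5] psi 8.0 F [-0.29 -0.33 -0.42] -> lin [-1.3 -0.8 66.5] turn 0.0029
```

>>> arm_command --series '[{"linear": [-0.001,-0.0008,0.008],"turn": 0.003},{"linear": [0,0,0.013],"turn": 0},{"linear": [0,0,0.014],"turn": 0},{"linear": [0,0,0.012],"turn": 0},{"linear": [0,0,0.009],"turn": 0},{"linear": [0,0,0.005],"turn": 0},{"linear": [0,0,0.003],"turn": 0},{"linear": [0,0,0.001],"turn": 0},{"linear": [0,0,0.001],"turn": 0},{"linear": [0,0,0],"turn": 0}]'

```text
t: 25.9
ee_pos: [562.0, 247.1, 74.4]
orientation: [-3.131, -0.215, 0.001]
ft_force: [0.6, -0.8, -1.8]
width: 48.0
grasp_force: 30.0
```

>>> arm_command --series '[{"linear": [0,0,0.0005],"turn": 0},{"linear": [0,0,0.0005],"turn": 0},{"linear": [0,0,0.0005],"turn": 0},{"linear": [0,0,0],"turn": 0},{"linear": [0,0,0],"turn": 0}]'

```text
t: 26.4
ee_pos: [561.9, 247.1, 72.8]
orientation: [-3.131, -0.215, 0.001]
ft_force: [-0.5, 0.5, -0.3]
width: 47.8
grasp_force: 30.0
```

>>> arm_command --series '[{"linear": [0,0,0.0004],"turn": 0},{"linear": [0,0,0],"turn": 0},{"linear": [0,0,0],"turn": 0}]'

```text
t: 26.7
ee_pos: [561.9, 247.1, 72.4]
orientation: [-3.131, -0.215, 0.001]
ft_force: [0.5, 0.2, 0.8]
width: 47.7
grasp_force: 30.0
```

>>> arm_command --series '[{"linear": [0.002,0,0],"turn": 0},{"linear": [0.003,0,0],"turn": 0},{"linear": [0.003,0,0],"turn": 0},{"linear": [0.003,0,0],"turn": 0},{"linear": [0.003,0,0],"turn": 0},{"linear": [0.003,0,0],"turn": 0},{"linear": [0.003,0,0],"turn": 0},{"linear": [0.002,0,0],"turn": 0},{"linear": [0.001,0,0],"turn": 0},{"linear": [0.001,0,0],"turn": 0}]'

```text
t: 27.7
ee_pos: [585.5, 250.3, 72.1]
orientation: [-3.131, -0.215, 0.002]
ft_force: [-1.4, -0.7, 1.7]
width: 48.0
grasp_force: 30.0
```

>>> arm_command --series '[{"linear": [0.001,0,0],"turn": 0},{"linear": [0.0005,0,0],"turn": 0}]'

```text
t: 27.9
ee_pos: [587.1, 250.5, 72.2]
orientation: [-3.131, -0.215, 0.002]
ft_force: [-2.4, 0.2, 1.0]
width: 48.1
grasp_force: 30.0
```

>>> arm_command --series '[{"linear": [0.0005,0,0],"turn": 0},{"linear": [0.0005,0,0],"turn": 0}]'

```text
t: 28.1
ee_pos: [588.0, 250.6, 72.2]
orientation: [-3.131, -0.215, 0.002]
ft_force: [-2.5, -1.3, 1.1]
width: 47.7
grasp_force: 30.0
```

>>> arm_command --series '[{"linear": [0.0005,0,0],"turn": 0},{"linear": [0.0005,0,0],"turn": 0}]'

```text
t: 28.3
ee_pos: [589.0, 250.8, 72.2]
orientation: [-3.131, -0.215, 0.002]
ft_force: [-1.5, 1.2, 1.4]
width: 47.8
grasp_force: 30.0
```

>>> arm_command --series '[{"linear": [0.0005,0,0],"turn": 0}]'

```text
t: 28.4
ee_pos: [589.5, 250.8, 72.2]
orientation: [-3.131, -0.215, 0.002]
ft_force: [-2.1, -0.4, 0.9]
width: 48.0
grasp_force: 30.0
```

>>> arm_command --series '[{"linear": [0.0005,0,0],"turn": 0}]'

```text
t: 28.5
ee_pos: [590.0, 250.9, 72.2]
orientation: [-3.131, -0.215, 0.002]
ft_force: [-1.7, 0.1, 1.2]
width: 48.0
grasp_force: 30.0
```

>>> arm_command --series '[{"linear": [0.0005,0,0],"turn": 0}]'

```text
t: 28.6
ee_pos: [590.2, 250.9, 72.2]
orientation: [-3.131, -0.215, 0.003]
ft_force: [-3.9, 0.3, 3.9]
width: 47.9
grasp_force: 30.0
```

>>> arm_command --series '[{"linear": [0.0005,0,0],"turn": 0}]'

```text
t: 28.7
ee_pos: [590.2, 250.9, 72.2]
orientation: [-3.131, -0.215, 0.004]
ft_force: [-7.5, -0.4, 5.9]
width: 47.7
grasp_force: 30.0
```

>>> arm_command --series '[{"linear": [-0.0003,0,0],"turn": 0},{"linear": [0,0,0],"turn": 0}]'

```text
t: 28.9
ee_pos: [590.2, 250.9, 72.2]
orientation: [-3.131, -0.215, 0.003]
ft_force: [-5.8, -0.4, 4.0]
width: 47.9
grasp_force: 30.0
```

>>> arm_command --series '[{"linear": [0,0,0],"turn": 0},{"linear": [0,0,0],"turn": 0},{"linear": [0,0,0],"turn": 0},{"linear": [0,0,0],"turn": 0},{"linear": [0,0,0],"turn": 0},{"linear": [0,0,0],"turn": 0}]' --jaw 1

```text
t: 29.5
ee_pos: [590.8, 251.0, 72.2]
orientation: [-3.131, -0.215, 0.001]
ft_force: [0.2, 0.3, -0.2]
width: 87.1
grasp_force: 0.0
```

>>> arm_command --series '[{"linear": [0,0,-0.01],"turn": 0},{"linear": [0,0,-0.03],"turn": 0},{"linear": [0,0,-0.04],"turn": 0},{"linear": [0,0,-0.04],"turn": 0},{"linear": [0,0,-0.03],"turn": 0},{"linear": [0,0,-0.01],"turn": 0},{"linear": [0,0,0],"turn": 0},{"linear": [0,0,0],"turn": 0}]'

```text
t: 30.3
ee_pos: [590.1, 250.2, 230.9]
orientation: [-3.132, -0.215, 0.005]
ft_force: [0.0, 0.2, -1.1]
width: 88.0
grasp_force: 0.0
```

```bash
python3 - <<'E'
from h import *
d=snap("wrist","w4");s=snap("side","s4")
a=cv2.resize(s["frame"][140:260,180:340],None,fx=3,fy=3,interpolation=2)
b=np.zeros((420,480,3),np.uint8);b[:360]=a
cv2.imwrite("pics/both.png",cv2.resize(np.hstack([d["frame"],b]),(800,323)))
h=cv2.cvtColor(d["frame"],cv2.COLOR_BGR2HSV)
m=cv2.morphologyEx(((h[...,1]<60)&(h[...,2]>200)).astype(np.uint8),cv2.MORPH_OPEN,np.ones((7,7)))
for st,c,bb in blobs(m,500):
    q=cv2.findContours(bb.astype(np.uint8),0,1)[0][0][:,0];print(c.round(),cv2.minAreaRect(ray(d,q,112).astype(np.float32)))
print(ctrl.get_obs()["ee_pos"])
E
```

```text
[279. 217.] ((589.8267211914062, 252.0594940185547), (47.49942398071289, 48.0948371887207), 7.88328218460083)
[502. 292.] ((549.7347412109375, 58.77546310424805), (49.70962905883789, 42.42559051513672), 87.87484741210938)
[589.85114052 250.07303528 230.05651623]
```

View pics/both.png

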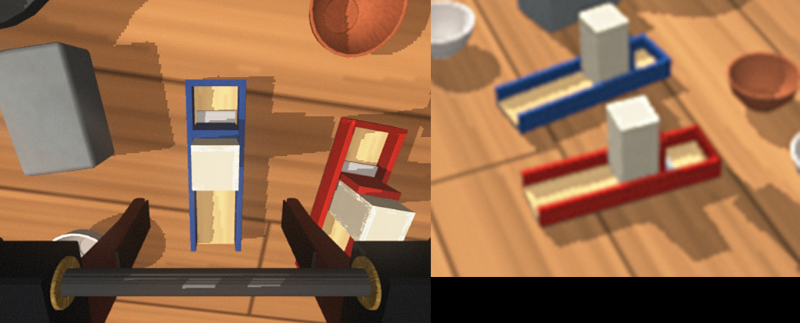

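Both props stand upright and square against their stops: blue at (215,165) and red at (370,205) in the composite. The bystanders are unmoved. I'll hand it in.

```bash
python3 -c "
from workcell import ctrl
print(ctrl.close_job())"
```

```text
the job is handed in; nothing more can be done
None
```

The job is handed in: the solid prop (about 0.54 kg) stands against the red stop and the hollow one (about 0.15 kg) against the blue stop, at about 30 s on the robot clock, and the hand-in call returned no verdict.

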